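# Load the indexing tray and hold its plunger out

### The arm

A 7-joint arm with a two-finger parallel gripper is mounted at the origin on a cart in front of the work surface, level with it; the furniture and walls round the work are solid. World frame = base frame: x ahead of the robot, y to its left, z up, the work surface at z = 0. Lengths are in m, angles in rad, forces in N, time in s.
With the tool pointing down it reaches from about 0.35 to 0.9 m from the base axis. Payload 8.1 kg.
Tool frame: the origin (TCP) lies at the very end of the fingers, on their centre line; the grasp point (between the pads) lies 19 mm behind it (robot.tcp_to_grasp is the z of the grasp point in the tool frame, in m); z points along the fingers, y is the line along which they close (so a half turn about z gives the same grasp; the last joint's range is limited). The gripper opens to 92 mm and grips with 3 to 60 N. Pads are 19 mm wide; open, the fingers measure 130 mm over their backs; the gripper's body (75 mm by 190 mm) begins 47 mm behind the grasp point.
Start: joints at [-1.316, 0.434, 0.025, 1.573, -0.012, 1.134, -0.075], TCP at [0.219, 0.585, 0.227] pointing down, gripper open.
Joint ranges: [-2.62, 2.62], [-0.44, 2.09], [-1.27, 1.32], [0.08, 2.57], [-1.32, 4.46], [0.12, 2], [-2.74, 2.74]. Speed limits (rad/s): [2.22, 2.22, 3.01, 3.01, 3.14, 3.14, 3.14].

### API

Orientations are given as [roll, pitch, yaw] about the fixed x, y, z axes, in that order (R = Rz(yaw) Ry(pitch) Rx(roll)).
In Python, from station import robot gives the robot as it stands.
- The arm moves only by the shell command python3 -m jog 'ROWS' [OPENING] [FORCE]. ROWS is JSON, a list of rows, each an object of numbers: "x", "y", "z": the shift along the world's x, y, z in m; "yaw": the turn about the world's z in degrees. A call has 1 to 8 rows; each row shifts and turns the commanded pose from where the row before left it; what a row does not reach is not made up. A row lasts 1/8 s, in which the tool goes at most 62.5 mm and 10.7 degrees, less where a joint would pass 70% of its speed; a pose out of reach is approached as far as the arm can. A call with a gripper value outside its range is refused whole. OPENING is the opening, from 0 (shut) to 1 (fully open), set as the call begins (- or left out, the last holds). The fingers move at their own pace and stop on an object; FORCE is the grip in N (left out, the last holds). Time passes only in rows, so rows that do not move let the fingers close. It gives the time, the measured TCP pose, the force, the opening and the grip force at its end, in the units of the state.
- robot.read_state(): the state, without advancing time (a new reading comes with each control period).
- robot.camera(name): name is "scene" or "top" or "wrist"; returns the picture (480x640x3 uint8, blue, green, red); there is no depth.
- robot.camera_info(name): a dict with "mtx" (3x3 intrinsics, pixels), "k1" (the pictures are not rectified: a ray, as slopes to the right and down, at radius r is drawn at 1 + k1 r^2 times it, then the intrinsics apply), "T" (4x4, takes a point from camera to world coordinates). Camera axes: x right, y up, looking along -z (the intrinsics and any distortion apply to the point x, -y, -z); pixel columns grow to the right and rows downward; lengths in m; the calibration is good to about 2 mm. A picture is of the moment at which its call begins: read the wrist's pose just before it. camera_info takes no time and is no camera call; for the wrist camera it gives the pose at the moment of the call.
- robot.sign_off(): hands the job in; it is judged then, once.
Trained networks look in the newest picture that a camera, given by its name, has taken for a name from the list of things; names that differ only in an ending like _2 or _b are one class to them, and where a whole thing is asked for, a point or a joint stands for the part that bears it (a point fixed in the world has none). Each returns a list of dicts, best first, with "confidence" (0 to 1); they miss things now and then, are a little off and sometimes report something else, mostly with a low value. They report only what shows in the picture. A call takes as long as a camera call. They do not tell look-alikes from the thing itself.
- robot.masks_of(camera, target): "mask" (480x640 bool, what is visible of it) and "xy" ([column, row] in pixels, amid what is visible of it).
The state is a dict: "t": time; "joint_pos": joint angles; "joint_vel": joint speeds; "tau": joint torques, N m; "tool_pos": TCP position; "tcp_rot": TCP orientation; "wrist_force": force on the tool from outside, world axes, zero at the start; "ft_torque": the same for the moment, N m; "grip_width": opening from 0.0 (shut) to 1.0 (fully open); "finger_force": force on a finger pad.
Only numpy, scipy, OpenCV 4.12 (cv2) and the standard library are available. Lean on these libraries where they do the work, as an engineer would, in place of code of your own. Each camera call takes 0.05 s, during which the arm holds its last target. There are 200 camera calls.

### The job

Put the two loose vials and the loose cork away in the turntable tray while its index plunger still locks it: stand each vial upright in the compartment where a vial already stands, and put the cork in the compartment with the other cork. Only then pull the plunger's knob straight up as far as it goes, so that its pin is clear of the hole in the tray, and finish while still holding it fully up, so that I can turn the tray round to my side. Do not turn the tray yourself, and leave everything else where it is.

Things in the scene. Friction and masses are not known exactly. Their poses are not given: they have to be found in the camera images.
- turntable: Fixed indexing turntable, 320 mm across; origin on its axis at worktop height, z up. Its tray has four open compartments, one per quadrant (signs of x, y) of this frame: dividers 3 mm thick lie along the x and y axes, the round wall has inner radius 133 mm. One quadrant holds a vial, one a cork, one a flask, one nothing; which varies. The plunger stands at the rim, x = -148 mm, y = 0.
- tray_floor (a point): Point on the turning axis at the height of the compartment floors, 36 mm above the worktop. Walls and dividers rise 14 mm above it; a hub of radius 16 mm stands 19 mm high round it.
- bracket (a point): Middle of the top face of the fixed bracket that carries the plunger: 69 mm above the worktop, reaching 28 mm from here toward and away from the turntable axis, 44 mm wide across that.
- tray (a joint): Turning angle of the tray about the turntable's axis, rad; 0 as it starts, locked by the plunger's pin in one of four index holes at the rim (about 0.01 rad of play); it turns freely when the pin is out.
- plunger (a joint): Lift of the sprung index plunger, m: 0 = pin seated (10 mm deep in the hole of the tray), 0.014 = fully up against its stop, pin tip about 4 mm above the tray. The spring pulls it down with about 6 N at 0 and 12 N at 0.014; it snaps back when let go.
- knob (a point): Middle of the plunger's black round ribbed knob; moves with it. The knob is 29 mm across, gripping band from 6 mm below to 6 mm above this point, top 11.5 mm above, underside 17 mm below it, where a fixed sleeve and nut (25 mm across) follow. With the pin seated this point is at z = 98.5 mm. Pull straight up (+z).
- loose_vial_a: Small glass vial with a white screw cap, 22 mm across, 53 mm high, standing on the worktop left of the turntable, 30 g; origin in the centre of its underside, z up through the cap. To be put away.
- loose_vial_b: Second vial of the same shape and size, likewise loose on the worktop; origin in the centre of its underside, z up. To be put away.
- loose_cork: Cork stopper, tapered, 28 mm across at the wide upper end, 24 mm high, standing on the worktop left of the turntable; origin in the centre of its underside, z up. To be put away.
- tray_vial: The vial already standing in a compartment of the tray; same shape, 22 x 53 mm, origin in the centre of its underside, z up. It stands about 96 mm from the turntable's axis and 34 mm from the divider on the clockwise side of its compartment (seen from above), so the other side is free.
- tray_cork: The cork that already stands in a compartment of the tray; same shape, 28 x 24 mm, origin in the centre of its underside, z up; placed in its compartment like the vial.
- tray_flask: Small conical glass flask, 49 mm across, 71 mm high, standing in a third compartment, placed like the vial; origin in the centre of its underside. Leave it.
- tape_roll: Roll of tape, 68 mm across, 19 mm high, lying on the worktop; origin in the centre of its underside. Bystander.
- clock: Small white bench timer with buttons, 69 x 72 x 21 mm, lying on the worktop; origin in the centre of its underside. Bystander.
- dish: Petri dish, 64 mm across, 12 mm high, on the worktop; origin in the centre of its underside. Bystander.
There are look-alikes about, which are no part of the job. Leave any pink look-alike of the loose_vial_b alone.

How it is judged:
By the outcome, as a careful person would: the job done as asked, in the order asked, and still so for the second after the job is handed in, while the arm keeps its last pose, push and grip.
It also fails if it takes over 72 s, if anything falls off the work surface, if the arm or the gripper's body presses on something with over 40 N, if the wrist force passes 120 N, or if a joint passes its speed limit or range.

## Working session

There is one attempt and no reset: what is moved stays moved. The work goes in short steps, Python scripts to look and compute and a shell command to move; the robot and the scene stay as the last step left them, time stands still between calls to the robot, and variables do not carry over. Pictures are saved under pics/ and viewed, at most 10 in all, crops included, and the job is handed in when it is done.

```bash
ls; mkdir -p pics; python3 - <<'E'
from station import robot
import cv2, numpy as np
a=robot.camera("scene"); b=robot.camera("top")
cv2.imwrite("pics/scene0.png",a); cv2.imwrite("pics/top0.png",b)
for c in ("scene","top"):
    i=robot.camera_info(c); print(c,np.round(i["mtx"],1).tolist(),i["k1"],np.round(i["T"],3).tolist())
    for t in ["turntable","knob","loose_vial_a","loose_cork","tray_vial","tray_cork","tray_flask","tape_roll","clock","dish"]:
        print(t,[(np.round(m["xy"]).tolist(),round(m["confidence"],2),int(m["mask"].sum())) for m in robot.masks_of(c,t)])
s=robot.read_state(); print(s["t"],s["tool_pos"],s["tcp_rot"],robot.tcp_to_grasp)
E
```

```text
pics
scene [[504.6, 0.0, 318.0], [0.0, 504.6, 239.4], [0.0, 0.0, 1.0]] 0.0381382151240884 [[0.869, 0.369, -0.33, 0.182], [-0.495, 0.624, -0.605, -0.532], [-0.018, 0.689, 0.725, 0.856], [0.0, 0.0, 0.0, 1.0]]
turntable [([401.0, 338.0], 0.75, 18062), ([358.0, 320.0], 0.31, 640)]
knob [([396.0, 370.0], 0.66, 273)]
loose_vial_a [([301.0, 222.0], 0.75, 204), ([243.0, 192.0], 0.57, 163), ([265.0, 207.0], 0.47, 130), ([454.0, 306.0], 0.36, 235)]
loose_cork []
tray_vial [([456.0, 306.0], 0.65, 244)]
tray_cork [([389.0, 276.0], 0.54, 179)]
tray_flask [([359.0, 320.0], 0.89, 592)]
tape_roll [([207.0, 208.0], 0.86, 432)]
clock [([253.0, 279.0], 0.63, 712)]
dish [([280.0, 183.0], 0.64, 384)]
top [[504.8, 0.0, 327.6], [0.0, 504.8, 236.3], [0.0, 0.0, 1.0]] -0.13388861347213446 [[0.027, 0.998, -0.05, 0.483], [-1.0, 0.028, 0.006, 0.131], [0.008, 0.05, 0.999, 1.186], [0.0, 0.0, 0.0, 1.0]]
turntable [([433.0, 218.0], 0.93, 14726), ([192.0, 297.0], 0.51, 399)]
knob [([484.0, 261.0], 0.42, 128)]
loose_vial_a [([234.0, 248.0], 0.61, 88), ([252.0, 227.0], 0.58, 83), ([281.0, 234.0], 0.43, 74)]
loose_cork []
tray_vial [([452.0, 177.0], 0.45, 113)]
tray_cork [([394.0, 201.0], 0.56, 116)]
tray_flask [([420.0, 256.0], 0.93, 353)]
tape_roll [([196.0, 306.0], 0.89, 444), ([321.0, 301.0], 0.22, 693)]
clock [([321.0, 300.0], 0.85, 670), ([433.0, 219.0], 0.58, 14782)]
dish [([323.0, 300.0], 0.68, 703), ([206.0, 213.0], 0.65, 616)]
1.1 [0.21891306 0.58541984 0.2267431 ] [3.14157691e+00 2.57850954e-05 2.78370670e+00] -0.0188
```

View top.

```bash
python3 - <<'E'
import cv2
a=cv2.imread("pics/top0.png"); cv2.imwrite("pics/t1.png",cv2.resize(a[130:330,170:530],(0,0),fx=2.2,fy=2.2,interpolation=cv2.INTER_CUBIC))
a=cv2.imread("pics/scene0.png"); cv2.imwrite("pics/s1.png",cv2.resize(a[160:430,190:530],(0,0),fx=2.2,fy=2.2,interpolation=cv2.INTER_CUBIC))
E
```

```text
(no output)
```

View pics/t1.png

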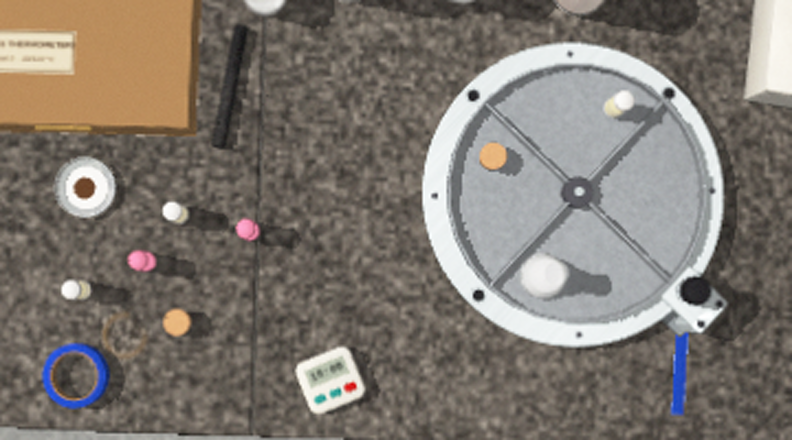

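View pics/s1.png

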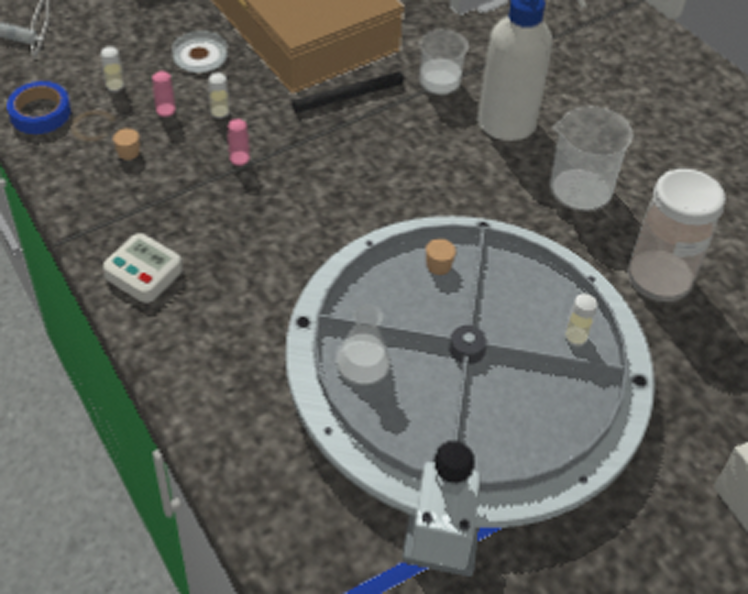

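The top view shows two white-capped vials at px (249,226) and (204,261), the pink look-alikes at (283,234) and (234,248), and the loose cork at (250,276). In the tray, the cork is at (394,201), the vial at (451,176) and the flask at (418,255). The knob is at (486,262). The loose vials are the white-capped ones. I'll measure all of these in both views.

```bash
cat > h.py <<'E'
from station import robot
import cv2, numpy as np
def ray(info,px):
    K=np.array(info["mtx"]);k=info["k1"];T=np.array(info["T"])
    d=cv2.undistortPoints(np.array([[px]],float),K,np.array([k,0,0,0,0.]))[0,0]
    return T[:3,3],T[:3,:3]@np.array([d[0],-d[1],-1])
def at(info,px,z):
    o,d=ray(info,px); return (o+d*(z-o[2])/d[2])
def tri(i1,p1,i2,p2):
    o1,d1=ray(i1,p1);o2,d2=ray(i2,p2)
    s=np.linalg.lstsq(np.c_[d1,-d2],o2-o1,rcond=None)[0]
    a,b=o1+s[0]*d1,o2+s[1]*d2; return (a+b)/2,np.linalg.norm(a-b)
def proj(info,p):
    T=np.array(info["T"]);q=np.linalg.inv(T)@np.r_[p,1]
    x=np.array([q[0]/-q[2],-q[1]/-q[2]]);x=x*(1+info["k1"]*(x@x));K=np.array(info["mtx"])
    return x*[K[0,0],K[1,1]]+K[:2,2]
def blob(img,px,lo,hi,r=9):
    x,y=map(int,px);w=cv2.cvtColor(img[y-r:y+r+1,x-r:x+r+1],cv2.COLOR_BGR2HSV)
    m=cv2.inRange(w,np.array(lo),np.array(hi));n,l,s,c=cv2.connectedComponentsWithStats(m)
    i=1+np.argmax(s[1:,4]);return c[i]+[x-r,y-r],s[i,4]
W=((0,0,190),(180,45,255)); C=((5,90,120),(25,255,255)); K=((0,0,0),(180,255,40))
E
python3 - <<'E'
from h import *
a=cv2.imread("pics/scene0.png");b=cv2.imread("pics/top0.png")
I=robot.camera_info("scene");J=robot.camera_info("top")
for n,pt,ps,col,z in [("vA",(249,226),(289,196),W,.05),("vB",(204,261),(240,185),W,.05),("cork",(250,276),(248,225),C,.018),
  ("tvial",(453,176),(456,297),W,.086),("tcork",(394,201),(390,276),C,.054),("knob",(486,262),(397,369),K,.1),("hub",(433,217),(403,315),K,.05)]:
    try:
        p,n1=blob(b,pt,*col);q,n2=blob(a,ps,*col)
        print(n,p.round(1),n1,q.round(1),n2,"top",at(J,p,z).round(4),"scene",at(I,q,z).round(4),"tri",[x.round(4) for x in tri(J,p,I,q)])
    except Exception as e: print(n,e)
# index holes & hub, crop px -> px
for n,c in [("hub",(579,192)),("h1",(474,96)),("h2",(669,93)),("h3",(478,295))]:
    p=np.array(c)/2.2+[170,130]; print(n,p.round(1),at(J,p,.055 if n=="hub" else .05).round(4))
E
```

```text
vA [247.6 225.5] 53 [283.1 187.8] 18 top [0.5594 0.3055 0.05  ] scene [0.5617 0.335  0.05  ] tri [array([0.5531, 0.3032, 0.0778]), np.float64(0.0097)]
vB [201.5 261.4] 54 [239.1 182.9] 15 top [0.4751 0.4077 0.05  ] scene [0.4765 0.4072 0.05  ] tri [array([0.4758, 0.4074, 0.0501]), np.float64(0.0014)]
cork [249.8 276.1] 127 [246.9 222.3] 72 top [0.4443 0.3013 0.018 ] scene [0.4462 0.3019 0.018 ] tri [array([0.4451, 0.3007, 0.0196]), np.float64(0.0015)]
tvial [451.3 175.8] 93 [455.3 296.3] 39 top [ 0.6803 -0.1471  0.086 ] scene [ 0.6822 -0.15    0.086 ] tri [array([ 0.6819, -0.1485,  0.0841]), np.float64(0.0031)]
tcork [393.5 200.5] 117 [389.7 273.5] 106 top [ 0.6248 -0.023   0.054 ] scene [ 0.6261 -0.0217  0.054 ] tri [array([ 0.6248, -0.0229,  0.0561]), np.float64(0.0005)]
knob [485.8 261.5] 50 [396.3 370.5] 211 top [ 0.4918 -0.2228  0.1   ] scene [ 0.4899 -0.2259  0.1   ] tri [array([ 0.4918, -0.2241,  0.0957]), np.float64(0.0002)]
hub attempt to get argmax of an empty sequence
hub [433.2 217.3] [ 0.5894 -0.114   0.055 ]
h1 [385.5 173.6] [ 0.6864 -0.004   0.05  ]
h2 [474.1 172.3] [ 0.6969 -0.2097  0.05  ]
h3 [387.3 264.1] [ 0.4808 -0.0123  0.05  ]
```

```bash
python3 - <<'E'
from h import *
a=cv2.imread("pics/scene0.png");b=cv2.imread("pics/top0.png")
I=robot.camera_info("scene");J=robot.camera_info("top")
P=((150,60,120),(180,255,255))
for n,c in [("pink1",(141,260)),("pink2",(248,229))]:
    p,_=blob(b,np.array(c)/2.2+[170,130],*P); print(n,p,at(J,p,.048).round(3))
S=lambda c:np.array(c)/2.2+[190,160]
vc,_=blob(a,S((217,80)),*W,r=5);print("vA",vc,at(I,vc,.05).round(4),[x.round(4) for x in tri(J,(247.6,225.5),I,vc)])
for n,c,t in [("jar",(663,270),(688,188)),("beaker",(583,190),(592,133)),("bottle",(510,125),(527,5)),("beaker2",(441,83),(444,42))]:
    q=at(I,S(c),0.); # height: vertical pt above base matching top row
    hs=np.arange(0,.3,.002); h=hs[np.argmin([np.linalg.norm(proj(I,q+[0,0,z])-S(t)) for z in hs])]
    print(n,q.round(3),h)
print("tape",at(J,(204,301),.019).round(3),"dish",at(J,(206,213),.012).round(3),"whitebox",at(J,np.array((750,95))/2.2+[170,130],.1).round(3),"jar-top",at(J,np.array((580,0))/2.2+[170,130],.1).round(3))
E
```

```text
pink1 [233.91346154 248.09615385] [0.507 0.335 0.048]
pink2 [281.94318182 233.92045455] [0.542 0.227 0.048]
vA [288.33333333 195.06666667] [0.5605 0.3048 0.05  ] [array([0.5599, 0.3051, 0.0499]), np.float64(0.0014)]
jar [ 0.828 -0.118  0.   ] 0.114
beaker [0.831 0.003 0.   ] 0.08
bottle [0.826 0.119 0.   ] 0.164
beaker2 [0.801 0.215 0.   ] 0.06
tape [0.383 0.406 0.019] dish [0.589 0.411 0.012] whitebox [ 0.689 -0.279  0.1  ] jar-top [ 0.779 -0.103  0.1  ]
```

```bash
python3 -m jog '[{"x":0.0366,"y":-0.0254},{"x":0.0366,"y":-0.0254},{"x":0.0366,"y":-0.0254},{"x":0.0366,"y":-0.0254},{"x":0.0366,"y":-0.0254},{"x":0.0366,"y":-0.0254},{"x":0.0370,"y":-0.0254,"z":-0.05},{"z":-0.03}]' 0.5 15
python3 - <<'E'
from h import *
s=robot.read_state();print(s["tool_pos"])
i=robot.camera_info("wrist");im=robot.camera("wrist");cv2.imwrite("pics/w1.png",im)
for m in robot.masks_of("wrist","loose_vial_a"): print(m["xy"],m["confidence"],at(i,m["xy"],.05).round(4))
print(proj(i,np.array([.4755,.4075,.053])),i["T"])
E
```

```text
[0.21891306 0.58541984 0.2267431 ]
[258.34841257 454.09980968] [[ 0.35001686 -0.90358849 -0.24701425  0.15289812]
 [ 0.93674284  0.33791729  0.09124014  0.60987831]
 [ 0.00102685 -0.26332442  0.96470679  0.38401228]
 [ 0.          0.          0.          1.        ]]invalid input
```

View pics/w1.png

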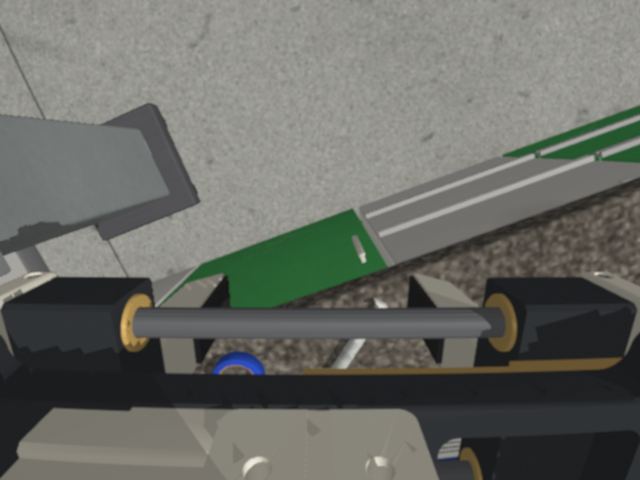

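The wrist picture only shows the floor edge and the gripper, because the arm did not move (the call was refused). I'll try a smaller call to find out why.

```bash
python3 -m jog '[{"x":0.036,"y":-0.025,"z":0,"yaw":0},{"x":0.036,"y":-0.025,"z":0,"yaw":0}]' 0.5 15; python3 -m jog '[{"x":0.036,"y":-0.025},{"x":0.036,"y":-0.025}]'
```

```text
t: 1.45
tool_pos: [0.2914, 0.5351, 0.2267]
tcp_rot: [3.141, 0.0, 2.785]
wrist_force: [1.2, -0.6, -0.3]
grip_width: 0.829
finger_force: 0.0invalid input
```

```bash
python3 -m jog '[{"x":0.037,"y":-0.025,"z":0,"yaw":0},{"x":0.037,"y":-0.026,"z":0,"yaw":0},{"x":0.037,"y":-0.026,"z":-0.02,"yaw":0},{"x":0.037,"y":-0.026,"z":-0.03,"yaw":0},{"x":0.036,"y":-0.025,"z":-0.03,"yaw":0},{"x":0,"y":0,"z":-0.03,"yaw":0},{"x":0,"y":0,"z":0,"yaw":0}]'
python3 - <<'E'
from h import *
i=robot.camera_info("wrist");im=robot.camera("wrist");cv2.imwrite("pics/w2.png",im)
for m in robot.masks_of("wrist","loose_vial_a"): print(m["xy"],m["confidence"],at(i,m["xy"],.05).round(4))
print(proj(i,np.array([.4755,.4075,.053])))
E
```

```text
t: 2.33
tool_pos: [0.4739, 0.406, 0.1146]
tcp_rot: [-3.137, -0.002, 2.783]
wrist_force: [-1.0, 0.2, -0.6]
grip_width: 0.5
finger_force: 0.0
[324.1, 252.2] 0.82 [0.4732 0.4103 0.05  ]
[14.7, 252.7] 0.66 [0.3948 0.198  0.05  ]
[321.55908752 257.78535321]
```

View pics/w2.png

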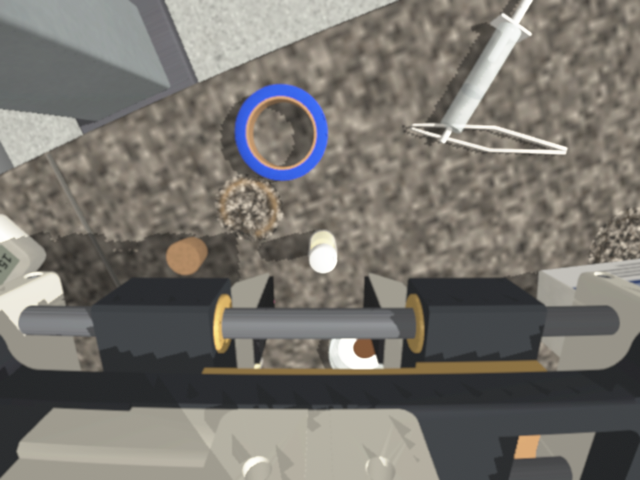

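The wrist view shows the white-capped vial at (323,258), matching the predicted pixel (322,258), and no pink vial between the fingers. I'm descending to grasp it.

```bash
python3 -m jog '[{"x":0.001,"y":0.001,"z":-0.035,"yaw":0},{"x":0.001,"y":0.001,"z":-0.035,"yaw":0},{"x":0,"y":0,"z":-0.018,"yaw":0},{"x":0,"y":0,"z":-0.007,"yaw":0},{"x":0,"y":0,"z":0,"yaw":0}]'; python3 -m jog '[{"x":0,"y":0,"z":0,"yaw":0},{"x":0,"y":0,"z":0,"yaw":0},{"x":0,"y":0,"z":0,"yaw":0},{"x":0,"y":0,"z":0,"yaw":0},{"x":0,"y":0,"z":0.02,"yaw":0},{"x":0,"y":0,"z":0.04,"yaw":0},{"x":0,"y":0,"z":0.04,"yaw":0}]' 0.1 15
```

```text
t: 3.05
tool_pos: [0.4772, 0.4099, 0.0225]
tcp_rot: [3.141, 0.0, 2.784]
wrist_force: [1.1, 0.1, -0.7]
grip_width: 0.501
finger_force: 0.0
t: 3.92
tool_pos: [0.4766, 0.4091, 0.1225]
tcp_rot: [-3.141, -0.0, 2.784]
wrist_force: [0.7, 0.8, 0.1]
grip_width: 0.228
finger_force: 15.0
```

```bash
python3 -m jog '[{"x":0.01,"y":-0.02,"z":0.02,"yaw":0},{"x":0.02,"y":-0.047,"z":0.02,"yaw":0},{"x":0.02,"y":-0.05,"z":0,"yaw":0},{"x":0.02,"y":-0.05,"z":0,"yaw":0},{"x":0.02,"y":-0.05,"z":0,"yaw":0},{"x":0.02,"y":-0.05,"z":0,"yaw":0},{"x":0.02,"y":-0.05,"z":0,"yaw":0},{"x":0.02,"y":-0.05,"z":0,"yaw":0}]'; python3 -m jog '[{"x":0.02,"y":-0.05,"z":0,"yaw":0},{"x":0.02,"y":-0.04,"z":0,"yaw":0},{"x":0.01,"y":-0.015,"z":0,"yaw":0},{"x":0,"y":0,"z":0,"yaw":0},{"x":0,"y":0,"z":0,"yaw":0},{"x":0,"y":0,"z":0,"yaw":0}]'
python3 - <<'E'
from h import *
J=robot.camera_info("top");b=robot.camera("top");cv2.imwrite("pics/t2.png",cv2.resize(b[140:300,340:540],None,fx=3.5,fy=3.5,interpolation=cv2.INTER_CUBIC))
print(robot.read_state()["tool_pos"])
E
```

```text
t: 4.92
tool_pos: [0.6267, 0.0389, 0.161]
tcp_rot: [-3.14, -0.001, 2.782]
wrist_force: [0.8, -0.4, -1.7]
grip_width: 0.229
finger_force: 15.0
t: 5.68
tool_pos: [0.6765, -0.0604, 0.1618]
tcp_rot: [3.141, -0.001, 2.786]
wrist_force: [0.5, 0.4, -0.4]
grip_width: 0.23
finger_force: 15.0
[ 0.67659713 -0.06073054  0.16182024]
```

```bash
python3 -m jog '[{"x":-0.001,"y":-0.002,"z":-0.03,"yaw":0},{"x":0,"y":0,"z":-0.03,"yaw":0},{"x":0,"y":0,"z":-0.025,"yaw":0},{"x":0,"y":0,"z":-0.01,"yaw":0},{"x":0,"y":0,"z":-0.005,"yaw":0},{"x":0,"y":0,"z":0,"yaw":0},{"x":0,"y":0,"z":0,"yaw":0}]'
```

```text
t: 6.6
tool_pos: [0.6766, -0.0646, 0.0627]
tcp_rot: [3.141, 0.001, 2.784]
wrist_force: [-0.6, -0.1, -1.0]
grip_width: 0.23
finger_force: 15.0
```

```bash
python3 -m jog '[{"x":0,"y":0,"z":-0.002,"yaw":0},{"x":0,"y":0,"z":-0.001,"yaw":0},{"x":0,"y":0,"z":0,"yaw":0},{"x":0,"y":0,"z":0,"yaw":0}]'
```

```text
t: 7.1
tool_pos: [0.6759, -0.0646, 0.0587]
tcp_rot: [3.142, 0.0, 2.784]
wrist_force: [-0.7, -1.6, -0.7]
grip_width: 0.224
finger_force: 15.0
```

```bash
python3 -m jog '[{"x":0,"y":0,"z":0,"yaw":0},{"x":0,"y":0,"z":0,"yaw":0},{"x":0,"y":0,"z":0,"yaw":0},{"x":0,"y":0,"z":0.01,"yaw":0},{"x":0,"y":0,"z":0.03,"yaw":0},{"x":0,"y":0,"z":0.04,"yaw":0},{"x":-0.01,"y":0.02,"z":0.03,"yaw":0},{"x":-0.015,"y":0.05,"z":0.02,"yaw":0}]' 0.45; python3 -m jog '[{"x":-0.015,"y":0.05,"z":0,"yaw":0},{"x":-0.015,"y":0.05,"z":0,"yaw":0},{"x":-0.015,"y":0.05,"z":0,"yaw":0},{"x":-0.015,"y":0.05,"z":0,"yaw":0},{"x":-0.015,"y":0.05,"z":0,"yaw":0},{"x":-0.015,"y":0.05,"z":0,"yaw":0},{"x":0,"y":0,"z":-0.03,"yaw":0},{"x":0,"y":0,"z":0,"yaw":0}]' 
python3 - <<'E'
from h import *
J=robot.camera_info("top");I=robot.camera_info("scene");a=robot.camera("scene")
print(robot.read_state()["tool_pos"])
cv2.imwrite("pics/s2.png",cv2.resize(a[240:430,290:530],None,fx=3,fy=3,interpolation=cv2.INTER_CUBIC))
pr=proj(I,np.array([.676,-.0635,.086]));q,n=blob(a,pr,*W,r=6);print(pr,q,n,at(I,q,.086))
E
```

```text
t: 8.1
tool_pos: [0.6517, 0.0026, 0.1914]
tcp_rot: [-3.141, 0.004, 2.778]
wrist_force: [0.4, 1.3, -0.6]
grip_width: 0.451
finger_force: 0.0
t: 9.1
tool_pos: [0.5595, 0.305, 0.1575]
tcp_rot: [-3.139, -0.002, 2.785]
wrist_force: [0.1, -0.4, 0.4]
grip_width: 0.45
finger_force: 0.0
[0.5607099  0.30453098 0.15880087]
[423.98273074 267.39888909] [423.71014493 266.        ] 69 [ 0.67779636 -0.06032342  0.086     ]
```

View pics/s2.png

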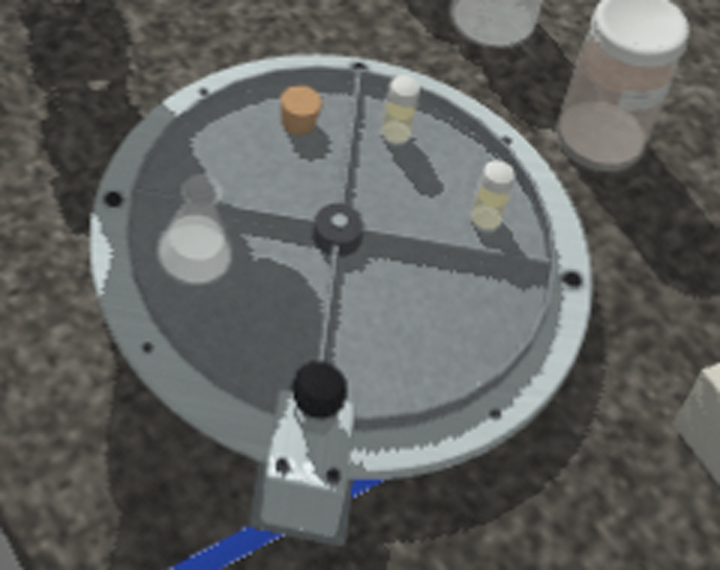

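The first vial stands upright at (400,110), in the compartment with the other vial at (490,195). Next is the second white-capped vial, at (0.560, 0.305).

```bash
python3 -m jog '[{"x":0,"y":0,"z":-0.04,"yaw":0},{"x":0,"y":0,"z":-0.04,"yaw":0},{"x":0,"y":0,"z":-0.035,"yaw":0},{"x":0,"y":0,"z":-0.015,"yaw":0},{"x":0,"y":0,"z":-0.007,"yaw":0},{"x":0,"y":0,"z":0,"yaw":0},{"x":0,"y":0,"z":0,"yaw":0}]'; python3 -m jog '[{"x":0,"y":0,"z":0,"yaw":0},{"x":0,"y":0,"z":0,"yaw":0},{"x":0,"y":0,"z":0,"yaw":0},{"x":0,"y":0,"z":0,"yaw":0},{"x":0,"y":0,"z":0,"yaw":0}]' 0.1 15
```

```text
t: 10.02
tool_pos: [0.5618, 0.3059, 0.0231]
tcp_rot: [3.14, 0.001, 2.784]
wrist_force: [0.3, -0.1, -0.0]
grip_width: 0.453
finger_force: 0.0
t: 10.65
tool_pos: [0.561, 0.3056, 0.022]
tcp_rot: [3.141, 0.0, 2.784]
wrist_force: [-1.0, -1.2, 4.4]
grip_width: 0.231
finger_force: 15.0
```

```bash
python3 -m jog '[{"x":0,"y":0,"z":0.03,"yaw":0},{"x":0,"y":0,"z":0.05,"yaw":0},{"x":0,"y":-0.01,"z":0.04,"yaw":0},{"x":0.01,"y":-0.04,"z":0.018,"yaw":-5},{"x":0.01,"y":-0.045,"z":0,"yaw":-8},{"x":0.01,"y":-0.045,"z":0,"yaw":-8},{"x":0.01,"y":-0.045,"z":0,"yaw":-8},{"x":0.01,"y":-0.045,"z":0,"yaw":-8}]'; python3 -m jog '[{"x":0.01,"y":-0.045,"z":0,"yaw":-8},{"x":0.01,"y":-0.045,"z":0,"yaw":-8},{"x":0.01,"y":-0.045,"z":0,"yaw":-8},{"x":0.007,"y":-0.03,"z":0,"yaw":-8},{"x":0,"y":-0.015,"z":0,"yaw":0},{"x":0,"y":0,"z":0,"yaw":0},{"x":0,"y":0,"z":0,"yaw":0},{"x":0,"y":0,"z":0,"yaw":0}]'
```

```text
t: 11.65
tool_pos: [0.6109, 0.074, 0.1596]
tcp_rot: [-3.141, -0.0, 2.133]
wrist_force: [1.2, 0.4, 0.0]
grip_width: 0.228
finger_force: 15.0
t: 12.65
tool_pos: [0.648, -0.1027, 0.1597]
tcp_rot: [-3.142, -0.001, 1.583]
wrist_force: [-0.8, -0.5, -0.6]
grip_width: 0.231
finger_force: 15.0
```

```bash
python3 -m jog '[{"x":0,"y":-0.003,"z":-0.03,"yaw":0},{"x":0,"y":0,"z":-0.03,"yaw":0},{"x":0,"y":0,"z":-0.025,"yaw":0},{"x":0,"y":0,"z":-0.01,"yaw":0},{"x":0,"y":0,"z":-0.003,"yaw":0},{"x":0,"y":0,"z":-0.001,"yaw":0},{"x":0,"y":0,"z":0,"yaw":0},{"x":0,"y":0,"z":0,"yaw":0}]'; python3 -m jog '[{"x":0,"y":0,"z":0,"yaw":0}]'
```

```text
t: 13.65
tool_pos: [0.6483, -0.1076, 0.0614]
tcp_rot: [3.141, 0.0, 1.579]
wrist_force: [0.0, 0.6, 0.3]
grip_width: 0.227
finger_force: 15.0
t: 13.78
tool_pos: [0.6481, -0.1076, 0.0611]
tcp_rot: [3.141, -0.0, 1.579]
wrist_force: [0.1, 1.4, -0.3]
grip_width: 0.228
finger_force: 15.0
```

```bash
python3 -m jog '[{"x":0,"y":0,"z":-0.002,"yaw":0},{"x":0,"y":0,"z":0,"yaw":0},{"x":0,"y":0,"z":0,"yaw":0}]'; python3 -m jog '[{"x":0,"y":0,"z":0,"yaw":0},{"x":0,"y":0,"z":0,"yaw":0},{"x":0,"y":0,"z":0,"yaw":0},{"x":0,"y":0,"z":0.01,"yaw":0},{"x":0,"y":0,"z":0.03,"yaw":0},{"x":0,"y":0,"z":0.04,"yaw":0},{"x":-0.01,"y":0.02,"z":0.03,"yaw":4},{"x":-0.024,"y":0.05,"z":0.01,"yaw":8}]' 0.45; python3 -m jog '[{"x":-0.024,"y":0.05,"z":0,"yaw":8},{"x":-0.024,"y":0.05,"z":0,"yaw":8},{"x":-0.024,"y":0.05,"z":0,"yaw":8},{"x":-0.024,"y":0.05,"z":0,"yaw":8},{"x":-0.024,"y":0.05,"z":0,"yaw":4},{"x":-0.024,"y":0.05,"z":-0.02,"yaw":0},{"x":-0.025,"y":0.038,"z":-0.04,"yaw":0},{"x":0,"y":0,"z":0,"yaw":0}]'
python3 - <<'E'
from h import *
I=robot.camera_info("scene");a=robot.camera("scene");robot.camera("wrist");i=robot.camera_info("wrist")
print(robot.read_state()["tool_pos"])
cv2.imwrite("pics/s3.png",cv2.resize(a[160:430,190:530],None,fx=2.2,fy=2.2,interpolation=cv2.INTER_CUBIC))
print("cork",[(m["xy"],m["confidence"],at(i,m["xy"],.018).round(4)) for m in robot.masks_of("wrist","loose_cork")],proj(i,np.array([.4451,.3007,.02])))
E
```

```text
t: 14.15
tool_pos: [0.6479, -0.1076, 0.0587]
tcp_rot: [-3.142, 0.0, 1.579]
wrist_force: [0.5, 0.1, -0.7]
grip_width: 0.225
finger_force: 15.0
t: 15.15
tool_pos: [0.6154, -0.0401, 0.1818]
tcp_rot: [3.137, 0.003, 1.788]
wrist_force: [0.9, 1.8, 0.4]
grip_width: 0.449
finger_force: 0.0
t: 16.15
tool_pos: [0.4409, 0.3031, 0.1168]
tcp_rot: [-3.138, -0.002, 2.424]
wrist_force: [-0.1, -0.6, 0.7]
grip_width: 0.451
finger_force: 0.0
[0.44506196 0.30023609 0.11907945]
cork [([321.5, 243.8], 0.58, array([0.4485, 0.3007, 0.018 ]))] [318.69170637 241.44981824]
```

View pics/s3.png

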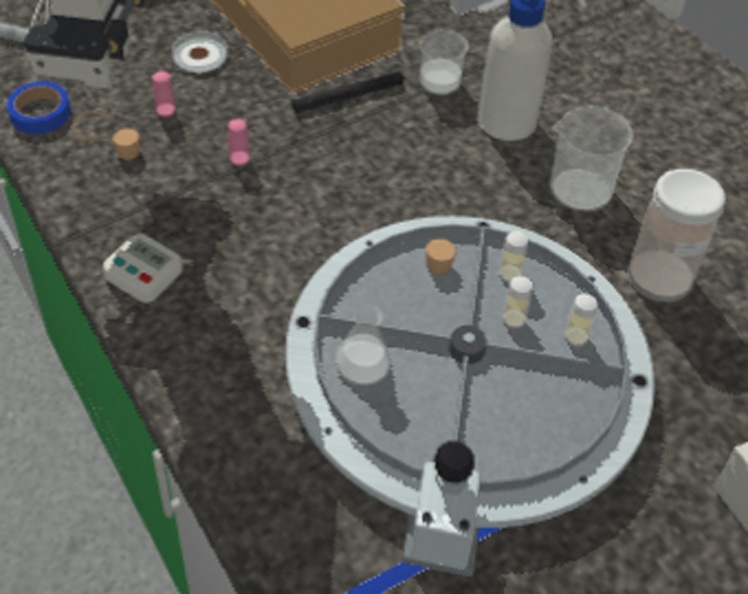

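All three vials stand upright in one compartment, at (513,255), (518,300) and (582,320), and the pink ones are untouched. The gripper is over the loose cork, so I'm descending on it.

```bash
python3 -m jog '[{"x":0,"y":0,"z":-0.04,"yaw":0},{"x":0,"y":0,"z":-0.04,"yaw":0},{"x":0,"y":0,"z":-0.02,"yaw":0},{"x":0,"y":0,"z":-0.008,"yaw":0},{"x":0,"y":0,"z":-0.004,"yaw":0},{"x":0,"y":0,"z":0,"yaw":0},{"x":0,"y":0,"z":0,"yaw":0},{"x":0,"y":0,"z":0,"yaw":0}]'
```

```text
t: 17.3
tool_pos: [0.4451, 0.3007, 0.0073]
tcp_rot: [3.141, 0.0, 2.417]
wrist_force: [-1.0, 0.0, 0.7]
grip_width: 0.454
finger_force: 0.0
```

```bash
python3 -m jog '[{"x":0,"y":0,"z":-0.003,"yaw":0},{"x":0,"y":0,"z":0,"yaw":0},{"x":0,"y":0,"z":0,"yaw":0},{"x":0,"y":0,"z":0,"yaw":0},{"x":0,"y":0,"z":0,"yaw":0}]' 0.2 15;  python3 -m jog '[{"x":0,"y":0,"z":0.03,"yaw":0},{"x":0,"y":0,"z":0.05,"yaw":0},{"x":0.005,"y":-0.015,"z":0.04,"yaw":0},{"x":0.018,"y":-0.05,"z":0.02,"yaw":0},{"x":0.018,"y":-0.05,"z":0,"yaw":0},{"x":0.018,"y":-0.05,"z":0,"yaw":0},{"x":0.018,"y":-0.05,"z":0,"yaw":0},{"x":0.018,"y":-0.05,"z":0,"yaw":0}]'
```

```text
t: 17.92
tool_pos: [0.4449, 0.3004, 0.0037]
tcp_rot: [3.142, 0.0, 2.417]
wrist_force: [0.8, -0.5, 1.0]
grip_width: 0.286
finger_force: 15.0
t: 18.92
tool_pos: [0.5403, 0.0338, 0.1439]
tcp_rot: [3.141, 0.0, 2.417]
wrist_force: [1.2, 0.0, -0.4]
grip_width: 0.285
finger_force: 15.0
```

```bash
python3 - <<'E'
from h import *
s=robot.read_state();print(np.round(s["joint_pos"],2),s["tool_pos"])
E
```

```text
[-0.34  0.39  0.24  1.9  -0.12  0.87  0.81] [0.54031281 0.03384426 0.14391949]
```

```bash
python3 -m jog '[{"x":0.006,"y":-0.014,"z":0.01,"yaw":-10},{"x":0.006,"y":-0.014,"z":0,"yaw":-10},{"x":0.006,"y":-0.014,"z":0,"yaw":-10},{"x":0.006,"y":-0.014,"z":0,"yaw":-10},{"x":0.006,"y":-0.014,"z":0,"yaw":-10},{"x":0,"y":0,"z":0,"yaw":-10},{"x":0,"y":0,"z":0,"yaw":-10},{"x":0,"y":0,"z":0,"yaw":-10}]'; python3 -m jog '[{"x":0,"y":0,"z":0,"yaw":-10},{"x":0,"y":0,"z":0,"yaw":0},{"x":0,"y":0,"z":0,"yaw":0},{"x":0,"y":0,"z":0,"yaw":0}]'
python3 - <<'E'
from h import *
s=robot.read_state();print(np.round(s["joint_pos"],2),s["tool_pos"])
J=robot.camera_info("top");b=robot.camera("top")
for m in robot.masks_of("top","tray_flask"): print(m["xy"],m["confidence"],at(J,m["xy"],.06).round(4))
E
```

```text
t: 19.92
tool_pos: [0.5698, -0.0345, 0.1537]
tcp_rot: [-3.141, -0.0, 1.015]
wrist_force: [-0.7, 0.7, 0.7]
grip_width: 0.284
finger_force: 15.0
t: 20.42
tool_pos: [0.5699, -0.0346, 0.1538]
tcp_rot: [-3.141, -0.0, 0.849]
wrist_force: [-0.9, -0.4, -0.1]
grip_width: 0.284
finger_force: 15.0
[-0.5   0.47  0.66  1.84 -0.35  0.95 -0.41] [ 0.56985833 -0.03461765  0.153782  ]
```

```bash
python3 -m jog '[{"x":0,"y":-0.001,"z":-0.035,"yaw":0},{"x":0,"y":0,"z":-0.035,"yaw":0},{"x":0,"y":0,"z":-0.02,"yaw":0},{"x":0,"y":0,"z":-0.01,"yaw":0},{"x":0,"y":0,"z":-0.005,"yaw":0},{"x":0,"y":0,"z":-0.004,"yaw":0},{"x":0,"y":0,"z":0,"yaw":0},{"x":0,"y":0,"z":0,"yaw":0}]'
```

```text
t: 21.52
tool_pos: [0.5702, -0.0356, 0.0452]
tcp_rot: [3.141, -0.001, 0.846]
wrist_force: [0.3, -0.1, -0.4]
grip_width: 0.289
finger_force: 15.0
```

```bash
python3 -m jog '[{"x":0,"y":0,"z":-0.003,"yaw":0},{"x":0,"y":0,"z":-0.001,"yaw":0},{"x":0,"y":0,"z":0,"yaw":0},{"x":0,"y":0,"z":0,"yaw":0}]'; python3 -m jog '[{"x":0,"y":0,"z":0,"yaw":0},{"x":0,"y":0,"z":0,"yaw":0},{"x":0,"y":0,"z":0,"yaw":0},{"x":0,"y":0,"z":0.01,"yaw":0},{"x":0,"y":0,"z":0.03,"yaw":0},{"x":0,"y":0,"z":0.04,"yaw":0},{"x":0,"y":0,"z":0.04,"yaw":0},{"x":0,"y":0,"z":0,"yaw":0}]' 0.4
```

```text
t: 22.02
tool_pos: [0.57, -0.0356, 0.0408]
tcp_rot: [3.141, -0.0, 0.846]
wrist_force: [-0.1, 0.3, -0.5]
grip_width: 0.285
finger_force: 15.0
t: 23.02
tool_pos: [0.572, -0.036, 0.1644]
tcp_rot: [3.137, -0.004, 0.846]
wrist_force: [0.4, -0.7, -0.6]
grip_width: 0.401
finger_force: 0.0
```

```bash
python3 -m jog '[{"x":-0.016,"y":-0.037,"z":0,"yaw":0},{"x":-0.016,"y":-0.037,"z":0,"yaw":0},{"x":-0.016,"y":-0.037,"z":0,"yaw":0},{"x":-0.016,"y":-0.037,"z":0,"yaw":0},{"x":-0.016,"y":-0.04,"z":0,"yaw":0},{"x":0,"y":0,"z":0,"yaw":0},{"x":0,"y":0,"z":0,"yaw":0},{"x":0,"y":0,"z":0,"yaw":0}]' 0.55
python3 - <<'E'
from h import *
i=robot.camera_info("wrist");w=robot.camera("wrist");a=robot.camera("scene");b=robot.camera("top")
print(robot.read_state()["tool_pos"])
cv2.imwrite("pics/c4.png",np.hstack([cv2.resize(a[200:440,290:530],(400,400)),cv2.resize(w,(400,300))[:, :] if 0 else cv2.copyMakeBorder(cv2.resize(w,(400,300)),50,50,0,0,0)]))
print(proj(i,np.array([.491,-.2243,.11])),[(m["xy"],m["confidence"],at(i,m["xy"],.108).round(4)) for m in robot.masks_of("wrist","knob")])
E
```

```text
t: 24.02
tool_pos: [0.4904, -0.2222, 0.1605]
tcp_rot: [-3.141, -0.0, 0.848]
wrist_force: [0.6, 0.1, -0.3]
grip_width: 0.547
finger_force: 0.0
[ 0.49027985 -0.22262133  0.16060309]
[320.84115716 263.70599855] [([322.5, 252.7], 0.67, array([ 0.4964, -0.2198,  0.108 ])), ([328.6, 107.1], 0.43, array([ 0.5585, -0.1544,  0.108 ]))]
```

View pics/c4.png

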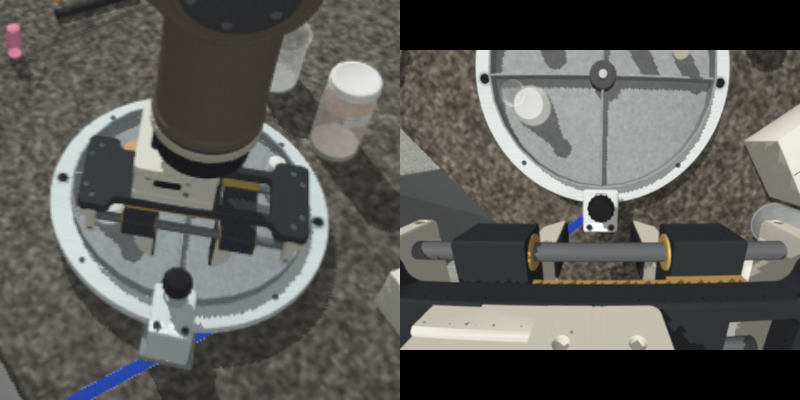

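The left half of the picture shows the knob free at about (177,282). In the right half (wrist view) it sits midway between the fingers in column, at about (602,207), but the row is a few mm from my prediction. I'll cross-check the wrist view against other known points.

```bash
python3 - <<'E'
from h import *
i=robot.camera_info("wrist");w=robot.camera("wrist");J=robot.camera_info("top");I=robot.camera_info("scene")
a=cv2.imread("pics/scene0.png");b=cv2.imread("pics/top0.png")
m=max(robot.masks_of("wrist","knob"),key=lambda m:m["mask"].sum() if m["xy"][1]>200 else 0)["mask"]
r=np.argwhere(m);print("mask rows/cols",r.min(0),r.max(0),"area",m.sum())
cv2.imwrite("pics/k.png",cv2.resize(w[190:310,240:400],None,fx=4,fy=4,interpolation=cv2.INTER_CUBIC))
def sil(c,ctr):
    t=np.linspace(0,2*np.pi,40);P=np.array([proj(c,np.array([ctr[0]+.0145*np.cos(u),ctr[1]+.0145*np.sin(u),z])) for z in (.11,.0815) for u in t])
    return P.min(0).round(1),P.max(0).round(1)
for c in [(.491,-.2243),(.494,-.221),(.4964,-.2198)]: print(c,"w",sil(i,c),"s",sil(I,c),"t",sil(J,c))
for n,im,px in [("s",a,(397,369)),("t",b,(486,262))]:
    x,y=px;g=im[y-20:y+21,x-20:x+21].max(2)<55;nn,l,s,c=cv2.connectedComponentsWithStats(g.astype(np.uint8));k=l[20,20];print(n,s[k][:4]+[x-20,y-20,0,0],s[k][4])
print("hub pred w",proj(i,np.array([.589,-.113,.055])))
E
```

```text
mask rows/cols [231 299] [275 342] area 1520
(0.491, -0.2243) w (array([298.3, 231.3]), array([342.4, 283.3])) s (array([386.5, 358.5]), array([405.8, 383. ])) t (array([477.5, 255.2]), array([494.4, 268.6]))
(0.494, -0.221) w (array([298.3, 225.3]), array([342.6, 277.1])) s (array([386.9, 356.1]), array([406.1, 380.6])) t (array([476. , 253.8]), array([492.9, 267.1]))
(0.4964, -0.2198) w (array([299.8, 222. ]), array([344.2, 273.6])) s (array([387.6, 355. ]), array([406.8, 379.3])) t (array([475.5, 252.6]), array([492.4, 266. ]))
s [388 361  17  18] 252
t [480 256  13  12] 130
hub pred w [320.01591053  40.48877121]
```

View pics/k.png

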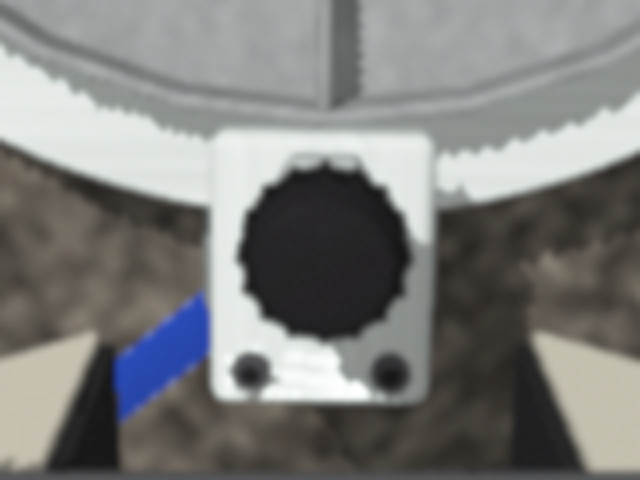

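The knob fills rows 231–275 and columns 299–342 of the wrist picture. That fits a centre of (0.491, -0.2243), midway between the fingers. I'm descending and gripping.

```bash
python3 -m jog '[{"x":0.001,"y":-0.002,"z":-0.03,"yaw":0},{"x":0,"y":0,"z":-0.03,"yaw":0},{"x":0,"y":0,"z":-0.012,"yaw":0},{"x":0,"y":0,"z":-0.006,"yaw":0},{"x":0,"y":0,"z":-0.002,"yaw":0},{"x":0,"y":0,"z":0,"yaw":0},{"x":0,"y":0,"z":0,"yaw":0},{"x":0,"y":0,"z":0,"yaw":0}]'
python3 - <<'E'
from h import *
I=robot.camera_info("scene");a=robot.camera("scene")
for ctr,z in [((.570,-.0356),.054),((.625,-.0225),.054)]:
    try: p=proj(I,np.array([*ctr,z]));q,n=blob(a,p,*C);print("cork",p,q,n,at(I,q,z))
    except Exception as e: print(e)
E
```

```text
t: 25.32
tool_pos: [0.4911, -0.2256, 0.0811]
tcp_rot: [3.141, -0.0, 0.847]
wrist_force: [-0.7, 1.1, 0.2]
grip_width: 0.548
finger_force: 0.0
cork [370.63990165 289.13777143] [370.30555556 291.19444444] 144 [ 0.56655011 -0.03956037  0.054     ]
attempt to get argmax of an empty sequence
```

```bash
python3 -m jog '[{"x":0,"y":0,"z":0,"yaw":0},{"x":0,"y":0,"z":0,"yaw":0},{"x":0,"y":0,"z":0,"yaw":0},{"x":0,"y":0,"z":0,"yaw":0},{"x":0,"y":0,"z":0,"yaw":0},{"x":0,"y":0,"z":0,"yaw":0}]' 0.2 50; python3 -m jog '[{"x":0,"y":0,"z":0.003,"yaw":0},{"x":0,"y":0,"z":0.003,"yaw":0},{"x":0,"y":0,"z":0.003,"yaw":0},{"x":0,"y":0,"z":0.003,"yaw":0},{"x":0,"y":0,"z":0,"yaw":0},{"x":0,"y":0,"z":0,"yaw":0},{"x":0,"y":0,"z":0,"yaw":0}]'
```

```text
t: 26.12
tool_pos: [0.4904, -0.2252, 0.0806]
tcp_rot: [-3.14, -0.0, 0.846]
wrist_force: [-3.8, 2.8, 5.7]
grip_width: 0.293
finger_force: 50.0
t: 27.0
tool_pos: [0.4904, -0.2252, 0.0925]
tcp_rot: [-3.14, 0.0, 0.846]
wrist_force: [-2.7, 3.5, -12.3]
grip_width: 0.289
finger_force: 50.0
```

```bash
python3 -m jog '[{"x":0,"y":0,"z":0.002,"yaw":0},{"x":0,"y":0,"z":0,"yaw":0},{"x":0,"y":0,"z":0,"yaw":0}]'; python3 -m jog '[{"x":0,"y":0,"z":0.001,"yaw":0},{"x":0,"y":0,"z":0,"yaw":0},{"x":0,"y":0,"z":0,"yaw":0}]'; python3 -m jog '[{"x":0,"y":0,"z":0.001,"yaw":0},{"x":0,"y":0,"z":0,"yaw":0},{"x":0,"y":0,"z":0,"yaw":0}]'
```

```text
t: 27.38
tool_pos: [0.4904, -0.2252, 0.0946]
tcp_rot: [-3.141, 0.0, 0.846]
wrist_force: [-3.4, 3.3, -11.7]
grip_width: 0.292
finger_force: 50.0
t: 27.75
tool_pos: [0.4903, -0.2252, 0.095]
tcp_rot: [-3.14, 0.001, 0.847]
wrist_force: [-0.3, 1.7, -26.5]
grip_width: 0.29
finger_force: 50.0
t: 28.12
tool_pos: [0.4903, -0.2251, 0.0951]
tcp_rot: [-3.14, 0.002, 0.847]
wrist_force: [3.2, 0.5, -38.1]
grip_width: 0.29
finger_force: 50.0
```

The upward pull now meets a hard stop: the TCP has risen 14.5 mm and the force jumped from 12 N to 38 N. I'll relax slightly so the knob stays at the stop, then check the scene.

```bash
python3 -m jog '[{"x":0,"y":0,"z":-0.001,"yaw":0},{"x":0,"y":0,"z":0,"yaw":0},{"x":0,"y":0,"z":0,"yaw":0},{"x":0,"y":0,"z":0,"yaw":0}]'
python3 - <<'E'
from h import *
a=robot.camera("scene");b=robot.camera("top")
cv2.imwrite("pics/f.png",np.vstack([cv2.resize(a[150:440,190:530],(480,409))[:300],cv2.resize(b[130:330,170:530],(480,267))]))
E
```

```text
t: 28.62
tool_pos: [0.4904, -0.2252, 0.0951]
tcp_rot: [-3.14, 0.001, 0.847]
wrist_force: [0.5, 3.0, -28.5]
grip_width: 0.291
finger_force: 50.0
```

View pics/f.png

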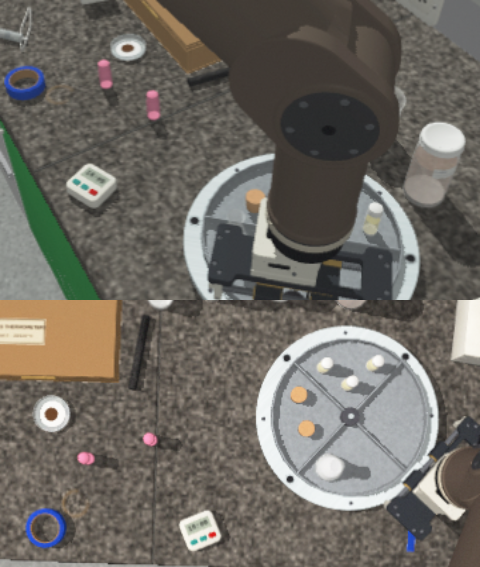

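The top view shows three vials upright in one compartment at (325,365), (350,383) and (375,363). Both corks are in the next one at (299,395) and (307,428). The flask, pink vials and bystanders are untouched, the tray has not turned, and the knob is held up at its stop.

```bash
python3 -c "
from station import robot
print(robot.sign_off())"
```

```text
the job is handed in; nothing more can be done
None
```

Job handed in at about 29 s: both loose vials stand with the tray's vial, the loose cork is with the other cork, and the gripper is holding the plunger knob fully up against its stop with the tray unturned.

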